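# Stroke the longer linear slide to feel for sticky spots

### The job

Two linear slides are fitted on the work table. Check the longer one for sticky spots: take its carriage by the knob and run it all the way to the end with the rubber buffer, then all the way back to the plain stop bar at the other end, and leave it there and let go. Move it slowly and steadily, about two seconds or more for each run, and leave the carriage of the shorter slide where it is.

Things in the scene. Friction and masses are not known exactly. Their poses are not given: they have to be found in the camera images.
- long_slide: Longer linear slide, fixed to the table: base plate 284 x 76 x 10 mm (x = -128 to +156). Origin on the table under the rail's middle; x along the rail to the BUFFER end, z up. Buffer end: end plate (top 42 mm high) with rubber nose, tip at x = +110 mm; dark damper rod behind it to x = +154 mm. Other end: low plain bar, face at x = -110 mm. Carriage 60 mm long. Only the knob is higher than 45 mm.
- carriage (a joint): Position of the long slide's carriage along the slide's x axis, in m: +0.080 when it touches the rubber buffer, 0 mid-way, -0.080 when it touches the plain stop bar. The stroke is 160 mm. Slides with about 2 N of friction, no spring; it stays where it is left.
- carriage_knob (a point): Centre of the round upright black knob on the middle of the long slide's carriage: 24 mm in diameter, from 44 to 87 mm above the table, this point 66 mm above the table. It rides with the carriage, above the rail's centre line, and does not turn. It can be gripped at any yaw.
- short_knob (a point): Centre of the like knob (24 mm diameter, 66 mm above the table) on the carriage of the SHORTER slide (base plate 194 mm long, otherwise built the same): leave this carriage alone.

How it is judged:
On the way, in this order (a step that is already met when the one before it is completed fails the run):
1. the long slide's carriage is run up to the rubber buffer (within 12 mm) (value of joint carriage above 0.068 m), for 0.1 s.
2. then it is run back to the plain stop bar (within 12 mm) (value of joint carriage below -0.068 m), for 0.1 s.
At the end, for the whole second after the job is handed in: The long slide's carriage rests within 12 mm of the plain stop bar after having been run up to the buffer, and the short slide's carriage is within 10 mm of where it was (value of joint carriage below -0.068 m and velocity of joint carriage between -0.01 and 0.01 m/s and distance of short_knob from where it was at the start of the episode below 0.01 m); the robot touches nothing.
It fails at once if the long slide's carriage is flung faster than 0.35 m/s (velocity of joint carriage above 0.35 m/s or velocity of joint carriage below -0.35 m/s).
It fails at once if the short slide's carriage is moved by more than 10 mm (distance of short_knob from where it was at the start of the episode above 0.01 m).
It also fails if it takes over 35 s, if anything falls off the work surface, if the arm or the gripper's body presses on something with over 40 N, if the wrist force passes 120 N, or if a joint passes its speed limit or range.

### The arm

A 6-joint arm with a two-finger parallel gripper is mounted at the origin on a cart in front of the work surface, level with it; the furniture and walls round the work are solid. World frame = base frame: x ahead of the robot, y to its left, z up, the work surface at z = 0. Lengths are in m, angles in rad, forces in N, time in s.
With the tool pointing down it reaches from about 0.225 to 0.875 m from the base axis. Payload 3.4 kg.
Tool frame: the origin (TCP) lies at the very end of the fingers, on their centre line; the grasp point (between the pads) lies manip.pinch_z behind it (manip.pinch_z is the distance from the TCP to the grasp point, in m); z points along the fingers, y is the direction in which the jaws open and shut (so a half turn about z gives the same grasp; the last joint's range is limited). The gripper opens to 85 mm and grips with 20 to 120 N. Pads are 22 mm wide; open, the fingers measure 114 mm over their backs; the gripper's body (76 mm by 85 mm) begins 54 mm behind the grasp point. The pads swing forward as they close: fully open they stand 13 mm farther back than shut.
Start: joints at [-1.273, 0.276, 1.505, -0, 1.361, -0.121], TCP at [0.234, -0.525, 0.207] pointing down, gripper open.
Joint ranges: [-2.89, 2.89], [-0.75, 2.08], [0.22, 2.7], [-1.18, 4.32], [0.11, 2.71], [-2.7, 2.7]. Speed limits (rad/s): [2.57, 2.57, 3.14, 3.14, 3.14, 3.14].

### API

Orientations are given as a unit quaternion [w, x, y, z].
In Python, from rig import manip, imaging, workorder gives the robot as it stands.
- The arm moves only by the tool apply_moves, never from a script. Its argument "moves" is one flat list of numbers, 7 for each row, row after row: the finger opening in m, from 0 to 0.0854, then the shift along the tool's x, y, z in m, then the turn, a rotation vector about the tool's x, y, z in rad. In form: [jaw, tx, ty, tz, rx, ry, rz, jaw, tx, ty, tz, rx, ry, rz, ...]. A call has exactly 8 rows; each row shifts and turns the pose as measured when the row begins, along the tool's axes as they then stand; what a row does not reach is not made up. A row lasts 1/12 s, in which the tool goes at most 41.7 mm and 7.16 degrees, less where a joint would pass 70% of its speed; a pose out of reach is approached as far as the arm can. A call with a gripper value outside its range is refused whole. The fingers move at their own pace and stop on an object; "newtons" is the grip in N (left out, the last holds). Time passes only in rows, so rows that do not move let the fingers close, or fill a call up. It gives the time, the measured TCP pose, the force and the opening at its end, in the units of the state.
- manip.get_state(): the state, without advancing time (a new reading comes with each control period).
- imaging.get_image(name): name is "side" or "top" or "wrist"; returns a dict with "image" (420x560x3 uint8, red, green, blue), "range_z" (420x560 float32, m along the optical axis (not along the pixel's ray), 0 where there is no reading), "fx", "fy", "cx", "cy" (pixels), "R" (3x3) and "t" (3): a world point X has camera coordinates R X + t. Camera axes: x right, y down, z forward; pixel columns grow to the right and rows downward; lengths in m; the calibration is good to about 2 mm. A picture is of the moment at which its call begins.
- workorder.sign_off(): hands the job in, once; it reports no verdict.
The state is a dict: "clock": time; "qpos": joint angles; "qd": joint speeds; "effort": joint torques, N m; "position": TCP position; "ee_rot": TCP orientation; "contact_force": force on the tool from outside, world axes, zero at the start; "moment": the same for the moment, N m; "width": finger opening in m.
Only numpy, scipy, OpenCV 4.12 (cv2) and the standard library are available. Lean on these libraries where they do the work, as an engineer would, in place of code of your own. Each camera call takes 0.05 s, during which the arm holds its last target.

## Working session

There is one attempt and no reset: what is moved stays moved. The work goes in short steps, Python scripts to look and compute and a tool call to move; the robot and the scene stay as the last step left them, time stands still between calls to the robot, and variables do not carry over. Pictures are saved under pics/ and viewed, and the job is handed in when it is done.

Besides the shell and the picture viewer there is one more tool, called after "Request:" as a command line: name --argument value ..., lists and objects as JSON in quotes. apply_moves: Moves the arm, as the interface text tells. Its arguments: {"type":"object","properties":{"moves":{"type":"array"},"newtons":{"type":"number"}},"required":["moves"]}

```bash
mkdir -p pics; ls; python3 - <<'E'
from rig import manip, imaging
import cv2,numpy as np
s=manip.get_state(); print({k:np.round(v,4).tolist() for k,v in s.items()}, manip.pinch_z)
for n in("top","side"):
    d=imaging.get_image(n); cv2.imwrite(f"pics/{n}0.png",d["image"][:,:,::-1]); np.savez(f"{n}0.npz",**d)
    print(n,d["fx"],d["cx"],d["cy"],np.round(-d["R"].T@d["t"],3))
E
```

```text
pics
{'clock': 0.0, 'qpos': [-1.273, 0.2766, 1.5062, -0.0, 1.3607, -0.121], 'qd': [-0.0002, -0.0011, 0.0011, -0.0008, 0.0002, 0.0008], 'effort': [-0.0005, -41.6774, -24.5802, -0.0001, 0.0111, 0.0], 'position': [0.2336, -0.5247, 0.2064], 'ee_rot': [-0.0009, 0.9782, 0.2079, -0.0001], 'contact_force': [-0.2343, -0.0932, -1.4156], 'moment': [0.0325, 0.0283, -0.0073], 'width': 0.0851} 0.0187
top 461.8509039835459 281.5201373071721 215.0016088345191 [ 0.482 -0.015  0.964]
side 462.0855433461003 278.05202475905503 207.57352654697218 [0.063 0.846 0.461]
```

View pics/top0.png

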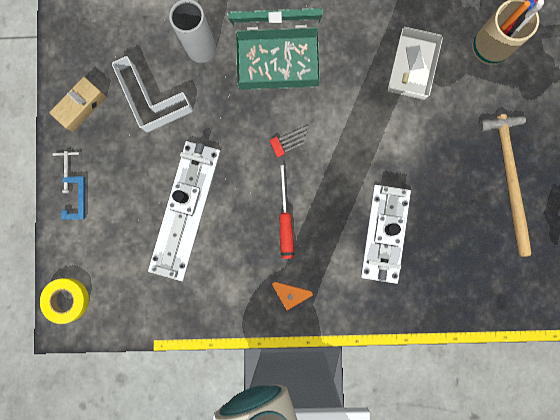

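View pics/side0.png

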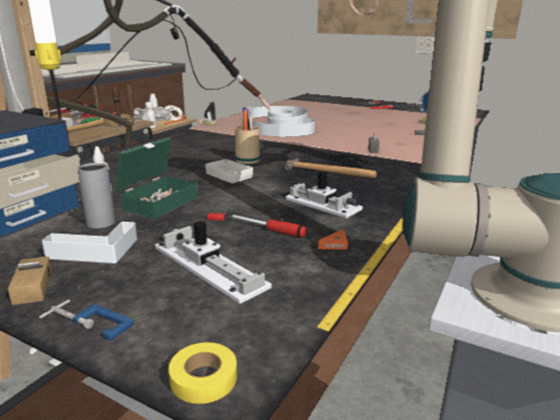

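The top view shows the long slide at about (185,210) px with its knob near (180,197). The short slide is at about (387,235). I'll zoom in and measure.

```bash
cat > h.py <<'E'
import numpy as np,cv2
def ray(d,u,v,z):
    R,t=d["R"],d["t"]; c=-R.T@t
    r=R.T@np.array([(u-d["cx"])/d["fx"],(v-d["cy"])/d["fy"],1.]); return c+r*(z-c[2])/r[2]
def world(d):
    v,u=np.mgrid[:420,:560]; Z=d["range_z"]
    P=np.stack([(u-d["cx"])/d["fx"]*Z,(v-d["cy"])/d["fy"]*Z,Z],-1)
    W=(P-d["t"])@d["R"]; W[Z==0]=np.nan; return W
E
python3 - <<'E'
import numpy as np,cv2
from h import *
d=dict(np.load("top0.npz")); im=d["image"]
W=world(d)
hsv=cv2.cvtColor(im,cv2.COLOR_RGB2HSV)
white=((hsv[...,2]>150)&(hsv[...,1]<50)).astype(np.uint8)
white=cv2.morphologyEx(white,cv2.MORPH_CLOSE,np.ones((9,9)))
cs,_=cv2.findContours(white,0,2)
for c in cs:
    if cv2.contourArea(c)<1500: continue
    r=cv2.minAreaRect(c); b=cv2.boxPoints(r)
    P=np.array([ray(d,*p,0.01) for p in b])
    print(np.round(b).tolist(),np.round(P[:,:2],3).tolist(),[round(float(np.linalg.norm(P[i]-P[i-1])),3) for i in range(4)],np.round(P.mean(0),3))
for (x0,x1,y0,y1) in((140,230,130,290),(350,420,175,290)):
    z=W[y0:y1,x0:x1,2]; dk=hsv[y0:y1,x0:x1,2]<60
    m=(z>0.075)&(z<0.1)
    v,u=np.nonzero(m); print("knob depth",np.nanmedian(z[m]),m.sum(),u.mean()+x0,v.mean()+y0,np.nanmean(W[y0:y1,x0:x1][m],0), ray(d,u.mean()+x0,v.mean()+y0,.087))
crop=im[130:290,130:240,::-1]; crop2=im[130:290,340:450,::-1]
cv2.imwrite("pics/z.png",cv2.resize(np.hstack([crop,crop2]),None,fx=3.5,fy=3.5,interpolation=2))
E
```

```text
[[361.0, 278.0], [374.0, 184.0], [411.0, 189.0], [398.0, 283.0]] [[0.418, -0.151], [0.611, -0.187], [0.597, -0.263], [0.405, -0.226]] [0.076, 0.196, 0.077, 0.195] [ 0.508 -0.207  0.01 ]
[[141.0, 270.0], [176.0, 138.0], [225.0, 151.0], [190.0, 283.0]] [[0.446, 0.301], [0.722, 0.225], [0.691, 0.122], [0.417, 0.2]] [0.105, 0.286, 0.107, 0.285] [0.569 0.212 0.01 ]
[[107.0, 60.0], [156.0, 36.0], [192.0, 111.0], [143.0, 135.0]] [[0.897, 0.372], [0.946, 0.264], [0.779, 0.189], [0.731, 0.295]] [0.183, 0.118, 0.183, 0.117] [0.838 0.28  0.01 ]
[[238.0, 43.0], [318.0, 40.0], [319.0, 78.0], [239.0, 81.0]] [[0.925, 0.089], [0.923, -0.082], [0.839, -0.081], [0.84, 0.088]] [0.084, 0.17, 0.084, 0.169] [0.882 0.003 0.01 ]
[[387.0, 91.0], [402.0, 25.0], [443.0, 35.0], [428.0, 101.0]] [[0.807, -0.222], [0.948, -0.261], [0.923, -0.347], [0.783, -0.307]] [0.088, 0.147, 0.089, 0.146] [ 0.865 -0.284  0.01 ]
[[132.0, 0.0], [203.0, 0.0], [203.0, 61.0], [132.0, 61.0]] [[1.029, 0.317], [1.022, 0.162], [0.887, 0.165], [0.893, 0.317]] [0.136, 0.154, 0.135, 0.153] [0.958 0.24  0.01 ]
[[-0.0, 0.0], [559.0, 0.0], [559.0, 419.0], [0.0, 419.0]] [[1.041, 0.607], [0.99, -0.593], [0.131, -0.53], [0.154, 0.592]] [0.888, 1.201, 0.861, 1.123] [0.579 0.019 0.01 ]
knob depth 0.0867774338267917 138 178.21014492753625 196.08695652173913 [0.58940163 0.20272964 0.08595079] [0.58927493 0.20247704 0.087     ]
knob depth 0.08682060737194269 139 393.48201438848923 229.26618705035972 [ 0.51315033 -0.20584737  0.08616384] [ 0.51311756 -0.20567609  0.087     ]
```

View pics/z.png

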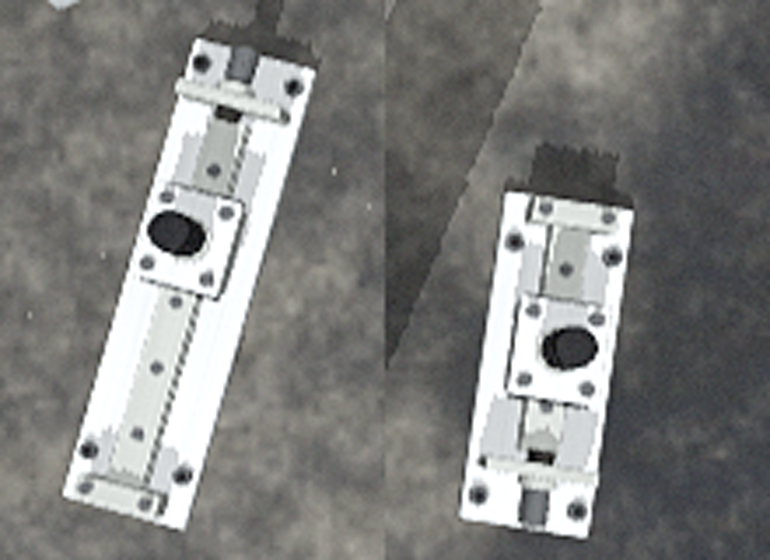

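```bash
python3 - <<'E'
import numpy as np,cv2
from h import *
d=dict(np.load("top0.npz"))
P=np.array([ray(d,130+u/3.5-.36,130+v/3.5-.36,.01)[:2] for u,v in((197,40),(315,68),(185,528),(65,496))])
print(P.round(3).tolist(),[np.linalg.norm(P[i]-P[i-1]).round(3) for i in range(4)])
ax=(P[0]+P[1]-P[2]-P[3])/2; ax/=np.linalg.norm(ax); th=np.degrees(np.arctan2(ax[1],ax[0]))
print("yaw corners",th)
W=world(d); S=np.zeros((420,560),bool);S[135:290,140:230]=1
im=d["image"]; mx=im.max(2)
m=S&(W[...,2]>0.004)&(W[...,2]<0.05)&(mx>110)
m=cv2.morphologyEx(m.astype(np.uint8),cv2.MORPH_OPEN,np.ones((3,3)))>0
Q=W[m][:,:2].astype(np.float32); r=cv2.minAreaRect(Q*1000); print(r,m.sum())
C=P.mean(0); 
for o in (C-14*.001*ax,):
    k=np.array([.5892,.2026]); n=np.array([-ax[1],ax[0]])
    print("origin",o,"ax",ax,"knob along",(k-o)@ax,"off",(k-o)@n)
    for s in(.08,-.08): print(s,o+s*ax)
# side-view knob check
s=dict(np.load("side0.npz")); Ws=world(s)
c=s["image"].max(2)<40
mm=(np.hypot(Ws[...,0]-.589,Ws[...,1]-.2026)<.03)&(Ws[...,2]>.05)
v,u=np.nonzero(mm); print("side",u.mean(),v.mean(),mm.sum(),Ws[mm].mean(0),Ws[mm][:,2].max(),Ws[mm].min(0),Ws[mm].max(0))
E
```

```text
[[0.715, 0.204], [0.695, 0.133], [0.423, 0.215], [0.444, 0.286]] [np.float64(0.283), np.float64(0.074), np.float64(0.284), np.float64(0.074)]
yaw corners -16.8485472502782
((568.6311645507812, 210.58897399902344), (77.7806396484375, 284.8185119628906), 73.2373275756836) 4466
origin [0.55601766 0.21336263] ax [ 0.95707425 -0.28984284] knob along 0.034877430961848636 off -0.000682977416507451
0.08 [0.63258361 0.19017521]
-0.08 [0.47945172 0.23655006]
side 200.37154150197628 231.47035573122528 253 [0.58578181 0.20922443 0.07160782] 0.08721850119366954 [0.57589872 0.19275305 0.05020928] [0.59970206 0.21728151 0.0872185 ]
```

The measurements agree with the given sizes:
- **Base plate:** about 284 x 76 mm, yaw -16.8°. The buffer end is the far one.
- **Knob:** at (0.589, 0.203), top at 0.087 m. That puts the carriage at about +0.035 m.

Next I move above the knob.

Request:
apply_moves --moves '[0.06,0.026,-0.022,0,0,0,0,0.06,0.026,-0.022,0,0,0,0,0.06,0.026,-0.022,0,0,0,0,0.06,0.026,-0.022,0,0,0,0,0.06,0.026,-0.022,0,0,0,0,0.06,0.026,-0.022,0,0,0,0,0.06,0.026,-0.022,0,0,0,0,0.06,0.026,-0.022,0,0,0,0]' --newtons 30

```text
clock: 0.77
position: [0.3527, -0.2758, 0.2013]
ee_rot: [-0.003, 0.979, 0.202, -0.002]
contact_force: [1.5, 0.5, 0.6]
width: 0.0597
```

Request:
apply_moves --moves '[0.06,0.026,-0.022,0,0,0,0,0.06,0.026,-0.022,0,0,0,0,0.06,0.026,-0.022,0,0,0,0,0.06,0.026,-0.022,0,0,0,0,0.06,0.026,-0.022,0,0,0,0,0.06,0.026,-0.022,0,0,0,0,0.06,0.026,-0.022,0,0,0,0,0.06,0.026,-0.022,0,0,0,0]'

```text
clock: 1.43
position: [0.4754, -0.0175, 0.2001]
ee_rot: [-0.003, 0.98, 0.201, -0.003]
contact_force: [1.1, -0.5, -0.1]
width: 0.0597
```

Request:
apply_moves --moves '[0.06,0.026,-0.022,0,0,0,0,0.06,0.026,-0.022,0,0,0,0,0.06,0.026,-0.022,0,0,0,0,0.06,0.026,-0.022,0,0,0,0,0.06,0.026,-0.022,0,0,0,0,0.06,0.026,-0.022,0,0,0,0,0.06,0.0,0.0,0,0,0,-0.11,0.06,0.0,0.0,0,0,0,-0.11]'

```text
clock: 2.1
position: [0.5699, 0.1838, 0.1959]
ee_rot: [-0.005, 0.949, 0.315, -0.005]
contact_force: [-0.8, -0.4, 0.1]
width: 0.0598
```

Request:
apply_moves --moves '[0.06,0,0,0,0,0,-0.11,0.06,0,0,0,0,0,-0.11,0.06,0,0,0,0,0,-0.11,0.06,0,0,0,0,0,-0.11,0.06,0,0,0,0,0,-0.11,0.06,0,0,0,0,0,-0.11,0.06,0,0,0,0,0,0,0.06,0,0,0,0,0,0]'

```text
clock: 2.77
position: [0.5675, 0.1863, 0.1902]
ee_rot: [-0.009, 0.784, 0.62, -0.007]
contact_force: [0.6, 0.6, 0.0]
width: 0.0603
```

```bash
cat > st.py <<'E'
from rig import manip
import numpy as np, sys
from scipy.spatial.transform import Rotation as R
s=manip.get_state(); q=np.array(s["ee_rot"]); r=R.from_quat(q[[1,2,3,0]]); M=r.as_matrix()
p=np.array(s["position"]); print("clock",s["clock"],"p",p.round(4),"xyaw",np.degrees(np.arctan2(M[1,0],M[0,0])).round(2),"zaxis",M[:,2].round(4),"w",s["width"],"F",np.round(s["contact_force"],1))
th=np.radians(-16.8); ax=np.array([np.cos(th),np.sin(th),0]); n=np.array([-ax[1],ax[0],0]); o=np.array([.556,.2134,0])
print("along",((p-o)@ax).round(4),"off",((p-o)@n).round(4))
yt=ax; T=np.stack([n,ax,[0,0,-1]],1)
print("rotvec to target (tool)",R.from_matrix(M.T@T).as_rotvec().round(4))
k=np.array([.5892,.2026,.053]); print("tool shift to grasp",(M.T@(k-p)).round(4))
E
python3 st.py
```

```text
clock 2.7667 p [0.5675 0.1863 0.1902] xyaw 76.7 zaxis [-0.0224  0.0059 -0.9997] w 0.0603134423068665 F [0.6 0.6 0. ]
along 0.0189 off -0.0226
rotvec to target (tool) [-0.0232  0.0002  0.061 ]
tool shift to grasp [0.0208 0.0205 0.1368]
```

Request:
apply_moves --moves '[0.06,0.007,0.006,0.01,-0.012,0,0.03,0.06,0.007,0.006,0.01,-0.012,0,0.03,0.06,0.007,0.005,0.01,0,0,0,0.06,0,0,0.015,0,0,0,0.06,0,0,0.015,0,0,0,0.06,0,0,0.015,0,0,0,0.06,0,0,0,0,0,0,0.06,0,0,0,0,0,0]'

```text
clock: 3.43
position: [0.5912, 0.2034, 0.1105]
ee_rot: [0.0, 0.807, 0.59, 0.0]
contact_force: [-0.8, 0.5, -0.1]
width: 0.0601
```

```bash
python3 st.py; python3 - <<'E'
from rig import imaging
import cv2
d=imaging.get_image("wrist"); cv2.imwrite("pics/w1.png",d["image"][:,:,::-1])
E
```

```text
clock 3.4333 p [0.5912 0.2034 0.1105] xyaw 72.32 zaxis [ 6.e-04 -5.e-04 -1.e+00] w 0.06011060971993449 F [-0.8  0.5 -0.1]
along 0.0366 off 0.0006
rotvec to target (tool) [ 0.0007  0.0003 -0.0154]
tool shift to grasp [-0.0013 -0.0017  0.0575]
```

View pics/w1.png

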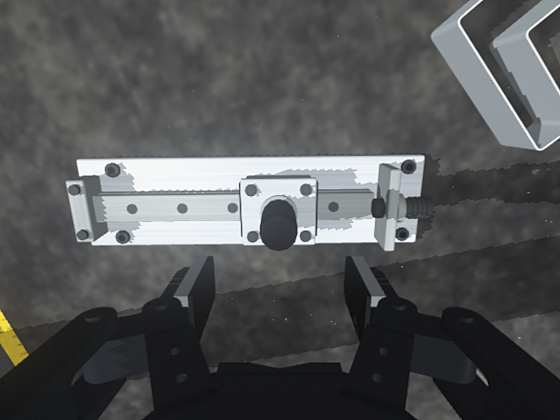

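The wrist view shows the knob at (279,225), midway between the fingers at 205 and 352. The buffer and damper rod are on the right at (400,208), and the rail lies level in the image. I descend and grip.

Request:
apply_moves --moves '[0.06,-0.001,-0.001,0.01,0,0,-0.015,0.06,0,0,0.01,0,0,0,0.06,0,0,0.01,0,0,0,0.06,0,0,0.01,0,0,0,0.06,0,0,0.01,0,0,0,0.06,0,0,0,0,0,0,0.06,0,0,0,0,0,0,0.06,0,0,0,0,0,0]'

```text
clock: 4.15
position: [0.591, 0.2027, 0.0572]
ee_rot: [0.001, 0.803, 0.596, 0.001]
contact_force: [-0.1, -0.9, 0.1]
width: 0.06
```

```bash
python3 st.py
```

```text
clock 4.15 p [0.591  0.2027 0.0572] xyaw 73.2 zaxis [ 3.e-03  1.e-04 -1.e+00] w 0.05999895316281153 F [-0.1 -0.9  0.1]
along 0.0366 off -0.0002
rotvec to target (tool) [ 0.0028 -0.001   0.0001]
tool shift to grasp [-0.0006 -0.0017  0.0042]
```

Request:
apply_moves --moves '[0.045,0,0,0.003,0,0,0,0.036,0,0,0,0,0,0,0.03,0,0,0,0,0,0,0.026,0,0,0,0,0,0,0.022,0,0,0,0,0,0,0.018,0,0,0,0,0,0,0.016,0,0,0,0,0,0,0.016,0,0,0,0,0,0]' --newtons 30

```text
clock: 4.82
position: [0.5916, 0.203, 0.0553]
ee_rot: [0.001, 0.803, 0.596, 0.002]
contact_force: [-1.1, -0.3, -0.7]
width: 0.0217
```

```bash
python3 st.py
```

```text
clock 4.8167 p [0.5916 0.203  0.0553] xyaw 73.21 zaxis [ 5.1e-03  8.0e-04 -1.0e+00] w 0.021658209768220825 F [-1.1 -0.3 -0.7]
along 0.0371 off 0.0003
rotvec to target (tool) [ 0.0046 -0.0022  0.0001]
tool shift to grasp [-0.0011 -0.0022  0.0023]
```

Gripped: the opening is 21.7 mm on the 24 mm knob. I now run slowly towards the buffer.

Request:
apply_moves --moves '[0.016,0,0.002,0,0,0,0,0.016,0,0.002,0,0,0,0,0.016,0,0.002,0,0,0,0,0.016,0,0.002,0,0,0,0,0.016,0,0.002,0,0,0,0,0.016,0,0.002,0,0,0,0,0.016,0,0.002,0,0,0,0,0.016,0,0.002,0,0,0,0]' --newtons 40

```text
clock: 5.48
position: [0.6054, 0.1988, 0.0554]
ee_rot: [-0.001, 0.803, 0.596, 0.0]
contact_force: [-2.5, 0.5, 0.2]
width: 0.0216
```

```bash
python3 st.py
```

```text
clock 5.4833 p [0.6054 0.1988 0.0554] xyaw 73.2 zaxis [-4.0e-04  1.8e-03 -1.0e+00] w 0.02156239927057837 F [-2.5  0.5  0.2]
along 0.0515 off 0.0003
rotvec to target (tool) [-0.0009 -0.0016  0.    ]
tool shift to grasp [-0.001  -0.0166  0.0024]
```

The carriage follows: it moved 14.4 mm against 2.6 N of drag, and the sideways offset held.

Request:
apply_moves --moves '[0.016,0,0.002,0,0,0,0,0.016,0,0.002,0,0,0,0,0.016,0,0.002,0,0,0,0,0.016,0,0.002,0,0,0,0,0.016,0,0.002,0,0,0,0,0.016,0,0.002,0,0,0,0,0.016,0,0.002,0,0,0,0,0.016,0,0.002,0,0,0,0]'

```text
clock: 6.15
position: [0.6225, 0.1935, 0.0553]
ee_rot: [-0.001, 0.803, 0.596, 0.0]
contact_force: [-2.0, 0.6, 0.7]
width: 0.0215
```

Request:
apply_moves --moves '[0.016,0,0.002,0,0,0,0,0.016,0,0.002,0,0,0,0,0.016,0,0.002,0,0,0,0,0.016,0,0.001,0,0,0,0,0.016,0,0.001,0,0,0,0,0.016,0,0.001,0,0,0,0,0.016,0,0.001,0,0,0,0,0.016,0,0.001,0,0,0,0]'

```text
clock: 6.82
position: [0.6322, 0.1905, 0.0553]
ee_rot: [-0.003, 0.803, 0.596, -0.001]
contact_force: [-5.0, 1.2, 2.1]
width: 0.0217
```

```bash
python3 st.py
```

```text
clock 6.8167 p [0.6322 0.1905 0.0553] xyaw 73.17 zaxis [-0.0048  0.0027 -1.    ] w 0.021719959149022288 F [-5.   1.2  2.1]
along 0.0796 off 0.0001
rotvec to target (tool) [-0.0054 -0.0012 -0.0005]
tool shift to grasp [-0.0009 -0.0447  0.0026]
```

The drag has risen to 5 N at along = 0.0796. I press a little further to confirm contact and hold there, then take a picture.

Request:
apply_moves --moves '[0.016,0,0.002,0,0.0,0,0,0.016,0,0.002,0,0,0,0,0.016,0,0.002,0,0,0,0,0.016,0,0.002,0,0,0,0,0.016,0,0,0,0,0,0,0.016,0,0,0,0,0,0,0.016,0,0,0,0,0,0,0.016,0,0,0,0,0,0]'

```text
clock: 7.48
position: [0.6318, 0.1906, 0.0554]
ee_rot: [-0.008, 0.803, 0.596, -0.006]
contact_force: [-3.4, 1.2, 2.3]
width: 0.0211
```

```bash
python3 st.py; python3 - <<'E'
from rig import imaging
import cv2
d=imaging.get_image("wrist"); cv2.imwrite("pics/w2.png",d["image"][:,:,::-1])
E
```

```text
clock 7.4833 p [0.6318 0.1906 0.0554] xyaw 73.2 zaxis [-0.0199  0.0052 -0.9998] w 0.021087598281375127 F [-3.4  1.2  2.3]
along 0.0792 off 0.0001
rotvec to target (tool) [-0.0206  0.0008  0.0001]
tool shift to grasp [-0.0008 -0.0442  0.0033]
```

View pics/w2.png

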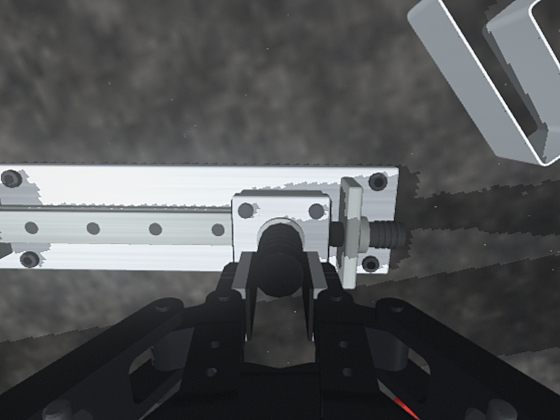

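The carriage edge at (330,235) lies against the black buffer nose at (335,232), and the arm stalled there (0.079). So the carriage is at the buffer. Now I run it back at about 60 mm/s.

Request:
apply_moves --moves '[0.016,0,-0.002,0,-0.01,0,0,0.016,0,-0.003,0,-0.01,0,0,0.016,0,-0.005,0,0,0,0,0.016,0,-0.005,0,0,0,0,0.016,0,-0.005,0,0,0,0,0.016,0,-0.005,0,0,0,0,0.016,0,-0.005,0,0,0,0,0.016,0,-0.005,0,0,0,0]'

```text
clock: 8.2
position: [0.6041, 0.1992, 0.0554]
ee_rot: [0.007, 0.803, 0.596, 0.006]
contact_force: [2.8, -0.8, -1.4]
width: 0.0211
```

```bash
python3 st.py
```

```text
clock 8.2 p [0.6041 0.1992 0.0554] xyaw 73.18 zaxis [ 0.0175 -0.0035 -0.9998] w 0.021149243197463526 F [ 2.8 -0.8 -1.4]
along 0.0502 off 0.0003
rotvec to target (tool) [ 0.0178 -0.0017 -0.0003]
tool shift to grasp [-0.001  -0.0153  0.0021]
```

Request:
apply_moves --moves '[0.016,0,-0.005,0,0.004,0,0,0.016,0,-0.005,0,0.004,0,0,0.016,0,-0.005,0,0.004,0,0,0.016,0,-0.005,0,0.003,0,0,0.016,0,-0.005,0,0,0,0,0.016,0,-0.005,0,0,0,0,0.016,0,-0.005,0,0,0,0,0.016,0,-0.005,0,0,0,0]'

```text
clock: 8.87
position: [0.5624, 0.2119, 0.0554]
ee_rot: [0.001, 0.803, 0.596, 0.002]
contact_force: [2.2, -0.6, -0.5]
width: 0.0213
```

Request:
apply_moves --moves '[0.016,0,-0.005,0,0.002,0,0,0.016,0,-0.005,0,0.002,0,0,0.016,0,-0.005,0,0.002,0,0,0.016,0,-0.005,0,0.002,0,0,0.016,0,-0.005,0,0,0,0,0.016,0,-0.005,0,0,0,0,0.016,0,-0.005,0,0,0,0,0.016,0,-0.005,0,0,0,0]'

```text
clock: 9.53
position: [0.5202, 0.2249, 0.0554]
ee_rot: [-0.003, 0.803, 0.596, -0.0]
contact_force: [1.4, -0.2, -2.0]
width: 0.0214
```

```bash
python3 st.py
```

```text
clock 9.5333 p [0.5202 0.2249 0.0554] xyaw 73.23 zaxis [-0.0035  0.0038 -1.    ] w 0.02136736551197998 F [ 1.4 -0.2 -2. ]
along -0.0376 off 0.0007
rotvec to target (tool) [-0.0045 -0.0026  0.0005]
tool shift to grasp [-0.0015  0.0725  0.002 ]
```

Request:
apply_moves --moves '[0.016,0,-0.005,0,0,0,0,0.016,0,-0.005,0,0,0,0,0.016,0,-0.005,0,0,0,0,0.016,0,-0.005,0,0,0,0,0.016,0,-0.005,0,0,0,0,0.016,0,-0.004,0,0,0,0,0.016,0,-0.003,0,0,0,0,0.016,0,-0.002,0,0,0,0]'

```text
clock: 10.2
position: [0.483, 0.2364, 0.0554]
ee_rot: [-0.003, 0.803, 0.597, -0.0]
contact_force: [2.7, -0.3, -3.8]
width: 0.0215
```

```bash
python3 st.py
```

```text
clock 10.2 p [0.483  0.2364 0.0554] xyaw 73.25 zaxis [-0.0041  0.0044 -1.    ] w 0.021540918287373548 F [ 2.7 -0.3 -3.8]
along -0.0766 off 0.0009
rotvec to target (tool) [-0.0052 -0.003   0.0008]
tool shift to grasp [-0.0017  0.1115  0.0018]
```

Request:
apply_moves --moves '[0.016,0,-0.002,0,0,0,0,0.016,0,-0.002,0,0,0,0,0.016,0,-0.002,0,0,0,0,0.016,0,-0.002,0,0,0,0,0.016,0,-0.001,0,0,0,0,0.016,0,0,0,0,0,0,0.016,0,0,0,0,0,0,0.016,0,0,0,0,0,0]'

```text
clock: 10.87
position: [0.4794, 0.2375, 0.0554]
ee_rot: [0.001, 0.802, 0.597, 0.003]
contact_force: [3.6, -1.0, -3.5]
width: 0.0218
```

```bash
python3 st.py; python3 - <<'E'
from rig import imaging
import cv2
d=imaging.get_image("wrist"); cv2.imwrite("pics/w3.png",d["image"][:,:,::-1])
E
```

```text
clock 10.8667 p [0.4794 0.2375 0.0554] xyaw 73.33 zaxis [ 0.0065  0.0014 -1.    ] w 0.021750056061346973 F [ 3.6 -1.  -3.5]
along -0.0803 off 0.0009
rotvec to target (tool) [ 0.0058 -0.0032  0.0022]
tool shift to grasp [-0.0019  0.1152  0.003 ]
```

View pics/w3.png

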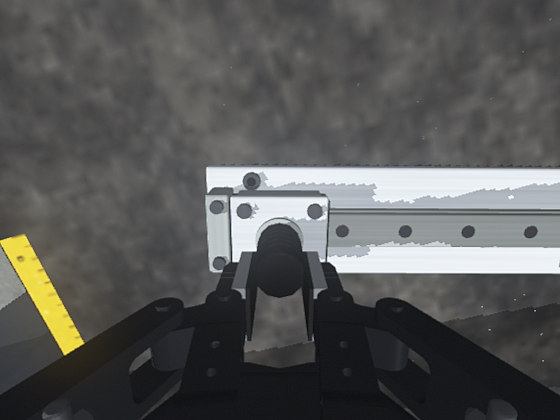

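The carriage's left edge at (231,230) lies against the plain stop bar at (218,230). I release and retreat upward.

Request:
apply_moves --moves '[0.03,0,0,0,0,0,0,0.04,0,0,0,0,0,0,0.05,0,0,0,0,0,0,0.06,0,0,0,0,0,0,0.06,0,0,0,0,0,0,0.06,0,0,0,0,0,0,0.06,0,0,0,0,0,0,0.06,0,0,0,0,0,0]'

```text
clock: 11.58
position: [0.4748, 0.2377, 0.056]
ee_rot: [-0.001, 0.802, 0.597, -0.0]
contact_force: [-0.8, 0.2, -0.1]
width: 0.0598
```

```bash
python3 st.py
```

```text
clock 11.5833 p [0.4748 0.2377 0.056 ] xyaw 73.31 zaxis [-0.0014  0.0015 -1.    ] w 0.05979417332539826 F [-0.8  0.2 -0.1]
along -0.0848 off -0.0002
rotvec to target (tool) [-0.0018 -0.001   0.002 ]
tool shift to grasp [-0.0008  0.1197  0.0028]
```

Request:
apply_moves --moves '[0.06,0,0.001,-0.01,0,0,0,0.06,0,0.001,-0.015,0,0,0,0.06,0,0.001,-0.02,0,0,0,0.06,0,0,-0.02,0,0,0,0.06,0,0,-0.02,0,0,0,0.06,0,0,-0.02,0,0,0,0.06,0,0,0,0,0,0,0.06,0,0,0,0,0,0]'

```text
clock: 12.25
position: [0.4778, 0.2363, 0.1693]
ee_rot: [-0.001, 0.802, 0.597, -0.0]
contact_force: [0.3, 0.3, -1.0]
width: 0.06
```

```bash
python3 st.py; python3 - <<'E'
from rig import imaging
import cv2,numpy as np
from h import *
for n in("wrist","top"):
    d=imaging.get_image(n); cv2.imwrite(f"pics/{n}4.png",d["image"][:,:,::-1])
    W=world(d); ax=np.array([np.cos(np.radians(-16.8)),np.sin(np.radians(-16.8))])
    for c in((.479,.237),(.513,-.206)):
        m=(np.hypot(W[...,0]-c[0],W[...,1]-c[1])<.03)&(W[...,2]>.075)&(W[...,2]<.092)
        if m.sum()>10:
            k=W[m].mean(0); print(n,m.sum(),k.round(4),"along",((k[:2]-[.556,.2134])@ax).round(4))
E
```

```text
clock 12.25 p [0.4778 0.2363 0.1693] xyaw 73.31 zaxis [-0.002   0.0013 -1.    ] w 0.05995315438323942 F [ 0.3  0.3 -1. ]
along -0.0815 off -0.0007
rotvec to target (tool) [-0.0023 -0.0007  0.0019]
tool shift to grasp [-0.0004  0.1166  0.116 ]
wrist 759 [0.4811 0.2382 0.0866] along -0.0789
top 139 [0.4787 0.2364 0.0859] along -0.0807
top 141 [ 0.5132 -0.2061  0.086 ] along 0.0802
```

View pics/wrist4.png

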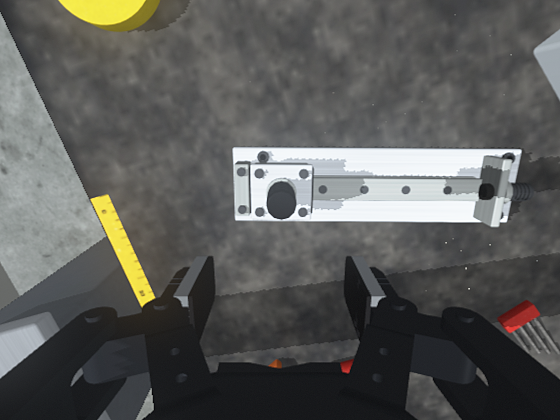

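The carriage, at (281,190) px, rests against the plain bar at (242,190). The gripper is well clear and the short slide's knob has not moved.

```bash
python3 -c "
from rig import workorder
print(workorder.sign_off())"
```

```text
the job is handed in; nothing more can be done
None
```

I gripped the long slide's knob and ran the carriage to the rubber buffer. I then ran it back to the plain stop bar, let go and backed off upward, and handed the job in at about 12.3 s. `sign_off()` gives no verdict.

- **Buffer run:** about 45 mm in 2 s. The arm stalled at about +0.079 m, with the carriage against the buffer nose in the picture.
- **Return run:** about 160 mm in about 3 s, at no more than about 65 mm/s on average.
- **Sticky spots:** I found none. The force read between calls was a steady 1.5–3 N, rising only at the buffer (about 5 N) and slightly at the stop bar (about 3.7 N).
- **Final position:** the carriage rests at -0.081 m by the top camera and -0.079 m by the wrist camera. The two agree within the 2 mm calibration.
- **Short slide:** its knob is at (0.513, -0.206), within 1 mm of where it started.
- **Gripper:** open and clear of everything, with the contact force near zero.

No check failed. The gripped opening read 21.5 mm on the 24 mm knob, but the grip held through both runs.

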